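# Pass a block through the self-closing gate of a parts tray

### The arm

A 6-joint arm with a two-finger parallel gripper is mounted at the origin on a cart in front of the work surface, level with it; the furniture and walls round the work are solid. World frame = base frame: x ahead of the robot, y to its left, z up, the work surface at z = 0. Lengths are in m, angles in rad, forces in N, time in s.
With the tool pointing down it reaches from about 0.25 to 0.725 m from the base axis. Payload 4 kg.
Tool frame: the origin (TCP) lies midway between the tips of the shut fingers; the grasp point (between the pads) lies 19 mm behind it; z points along the fingers, y is the line along which they close (so a half turn about z gives the same grasp; the last joint's range is limited). The gripper opens to 85 mm and grips with 20 to 120 N. Pads are 22 mm wide; open, the fingers measure 114 mm over their backs; the gripper's body (76 mm by 85 mm) begins 54 mm behind the grasp point. The pads swing forward as they close: fully open they stand 13 mm farther back than shut.
Start: joints at [-1.185, 0.241, 0.005, 1.335, 0, 1.571], TCP at [0.188, -0.463, 0.231] pointing down, gripper open.
Joint ranges: [-2.72, 2.72], [-1.05, 1.87], [-1.09, 1.28], [-1.99, 2.15], [-1.42, 1.44], [-3.14, 3.14]. Speed limits (rad/s): [2.79, 2.79, 3.14, 3.14, 3.14, 3.14].

### API

Orientations are given as a unit quaternion [x, y, z, w].
In Python, from workcell import bot gives the robot as it stands.
- The arm moves only by the tool play_rows, never from a script. Its argument "moves" is a list of rows, each a list of 3 entries, a list of its own where there are three numbers: the opening, from -1 (shut) to 1 (fully open), then the shift along the tool's x, y, z in cm, then the turn, a rotation vector about the tool's x, y, z in rad. A call has 1 to 12 rows; each row shifts and turns the commanded pose from where the row before left it, along the tool's axes as they then stand; what a row does not reach is not made up. A row lasts 1/12 s, in which the tool goes at most 41.7 mm and 7.16 degrees, less where a joint would pass 70% of its speed; a pose out of reach is approached as far as the arm can. A call is refused whole if a number of a shift passes 4.17 or a number of a turn 0.125, either way. A call with a gripper value outside its range is refused whole. The fingers move at their own pace and stop on an object; the grip force is fixed at half the most. Time passes only in rows, so rows that do not move let the fingers close. It gives the time, the measured TCP pose, the force and the opening at its end, in the units of the state.
- bot.get_obs(): the state, without advancing time (a new reading comes with each control period).
- bot.camera(name): name is "scene" or "top" or "wrist"; returns (picture, depth): 480x640x3 uint8, red, green, blue; 480x640 float32, m along the optical axis (not along the pixel's ray), 0 where there is no reading.
- bot.camera_info(name): a dict with "K" (3x3 intrinsics, pixels), "k1" (the pictures are not rectified: a ray, as slopes to the right and down, at radius r is drawn at 1 + k1 r^2 times it, then the intrinsics apply), "world_from_camera" (4x4, takes a point from camera to world coordinates); the wrist camera has in their place "T_tool_cam" (4x4, takes a point from camera to tool coordinates, whose origin is the TCP and whose axes are the flange's). Camera axes: x right, y up, looking along -z (the intrinsics and any distortion apply to the point x, -y, -z); pixel columns grow to the right and rows downward; lengths in m; the calibration is good to about 2 mm. A picture is of the moment at which its call begins: read the wrist's pose just before it. camera_info takes no time and is no camera call.
- bot.job_done(): hands the job in, once; it reports no verdict.
The state is a dict: "clock": time; "joint_pos": joint angles; "joint_vel": joint speeds; "tau": joint torques, N m; "eef_pos": TCP position; "tool_rot": TCP orientation; "ft_force": force on the tool from outside, world axes, zero at the start; "ft_torque": the same for the moment, N m; "grip_width": finger opening in m.
Only numpy, scipy, OpenCV 4.12 (cv2) and the standard library are available. Lean on these libraries where they do the work, as an engineer would, in place of code of your own. Each camera call takes 0.05 s, during which the arm holds its last target. There are 200 camera calls.

### The job

Push the spring flap of the wooden parts tray open with one finger and, before the flap can shut, push the steel block along its lane and through the gateway with the other finger, until the block lies flat in the tray clear of the flap's swing and the flap has swung fully shut again behind it. The flap is to be opened by the finger, never by shoving the block against it. Only push: do not pinch, lift or tip the block, and leave the wood block, the cup and the tape roll alone.

Things in the scene. Friction and masses are not known exactly. Their poses are not given: they have to be found in the camera images.
- tray: Plywood parts tray with light wooden sides, fixed to the bench. Origin: underside, mid-lane, on the gate line (plane of the shut flap). +x is the way the block travels, lane to tray; +y is the hinge side. The floor is level throughout, 8 mm above the origin. Open above; nothing spans the gateway, so fingers pointing down can travel along lane and tray.
- gate (a point): Middle of the gate line, on the floor; axes as the tray's. Lane: x -150 to 0 mm, open at its outer end, between two rails 64 mm apart (inner faces y = +-32 mm) and 18 mm high above the floor. Tray: x 0 to 216 mm inside, y +-53 mm, sides 30 mm high above the floor.
- flap (a joint): Angle of the aluminium flap across the gateway: 0 shut, up to 1.65 rad as it swings into the tray (to +x; it opens no other way). Upright hinge pin at y +44 mm on the gate line; the plate, 3 mm thick, reaches 72 mm from it, from 5 to 45 mm above the floor. A spring shuts it from any angle: 0.015 N m when shut, 0.055 N m wide open (about 0.5 to 2 N at mid-lane).
- flap_edge (a point): Middle of the flap's rolled free edge, 70 mm from the hinge pin, 25 mm above the floor; moves with the flap.
- block: Bare steel block lying in the lane outside the flap, 36 mm long (its x, about along the lane), 40 mm wide, 30 mm high, 16 mm hole down its middle, about 0.32 kg. Origin: centre of its underside. It starts with its centre 80 to 120 mm before the gate line, up to 6 mm off mid-lane, turned up to 0.12 rad, so a finger fits between it and the flap.
- wood_block: Bystander: wooden block 74 x 100 x 35 mm on the bench, origin under its centre. Leave alone.
- cup_mix: Bystander: pale mixing cup, 70 mm across, 71 mm high, origin under its centre. Leave alone.
- tape_roll: Bystander: roll of brown tape lying flat, 84 mm across, 24 mm high, origin under its centre. Leave alone.

How it is judged:
On the way, in this order (a step that is already met when the one before it is completed fails the run):
1. the flap is pushed open (over 0.5 rad) while the block's centre is still outside the gate line (value of joint flap above 0.5 rad and x of block in the frame of tray below 0 m), for 0.1 s.
2. the whole block is in the tray, beyond the flap's swing (x of block in the frame of tray between 0.09 and 0.2 m and y of block in the frame of tray between -0.04 and 0.04 m and z of block in the frame of tray between 0.004 and 0.013 m and angle between block's own z axis and vertical below 0.1 rad), for 0.1 s.
At the end, for the whole second after the job is handed in: The block lies flat and still on the tray floor, its centre 90 mm or more past the gate line, and the flap is shut to within 0.08 rad (all of step 2 and value of joint flap below 0.08 rad and linear speed of block below 0.01 m/s); the robot touches nothing.
It fails at once if the block is brought up against the flap, or left in the gateway, while the flap is open less than 0.3 rad (x of block in the frame of tray between -0.021 and 0.06 m and value of joint flap below 0.3 rad).
It fails at once if the block is lifted more than 12 mm off the floor (z of block in the frame of tray above 0.02 m).
It fails at once if the block is tipped (angle between block's own z axis and vertical above 0.5 rad).
It fails at once if the block is squeezed (over 20 N from the fingers) (contact force between the fingers and block above 20 N).
It fails at once if a bystander is moved more than 15 mm (distance of any of wood_block, cup_mix, tape_roll from where it was at the start of the episode above 0.015 m).
It also fails if it takes over 45 s, if anything falls off the work surface, if the arm or the gripper's body presses on something with over 40 N, if the wrist force passes 120 N, or if a joint passes its speed limit or range.

## Working session

There is one attempt and no reset: what is moved stays moved. The work goes in short steps, Python scripts to look and compute and a tool call to move; the robot and the scene stay as the last step left them, time stands still between calls to the robot, and variables do not carry over. Pictures are saved under pics/ and viewed, on a budget of 10 in all, crops included, one or two more only if the job needs it, and the job is handed in when it is done.

Besides the shell and the picture viewer there is one more tool, called after ">>>" as name(argument=value, ...), one argument or row to a line, values as JSON. play_rows: Moves the arm, as the interface text tells. Its arguments: {"type":"object","properties":{"moves":{"type":"array"}},"required":["moves"]}

```bash
ls; mkdir -p pics; cat > h.py <<'E'
import numpy as np, cv2
from workcell import bot
from scipy.spatial.transform import Rotation as R
def snap(n,f):
    o=bot.get_obs(); p,d=bot.camera(n); cv2.imwrite('pics/'+f+'.png',p[:,:,::-1]); np.savez('pics/'+f+'.npz',p=p,d=d,e=o['eef_pos'],q=o['tool_rot']); return p,d,o
def ray(n,u,v,o=None):
    i=bot.camera_info(n);K=np.array(i['K']);k=i['k1']
    a=np.array([(u-K[0,2])/K[0,0],(v-K[1,2])/K[1,1]]);b=a.copy()
    for _ in range(20): b=a/(1+k*(b@b))
    if 'world_from_camera' in i: T=np.array(i['world_from_camera'])
    else:
        W=np.eye(4);W[:3,:3]=R.from_quat(o['tool_rot']).as_matrix();W[:3,3]=o['eef_pos'];T=W@np.array(i['T_tool_cam'])
    return T[:3,3],T[:3,:3]@np.array([b[0],-b[1],-1])
def onz(n,u,v,z,o=None):
    c,r=ray(n,u,v,o); return c+r*(z-c[2])/r[2]
E
python3 - <<'E'
from h import *
p,d,o=snap('top','t0'); snap('scene','s0')
print(o); print(bot.camera_info('top')); print(bot.camera_info('wrist'))
E
```

```text
pics
{'clock': 0.0, 'joint_pos': array([-1.18498570e+00,  2.41426333e-01,  3.72312264e-03,  1.33519840e+00,
       -9.28546140e-06,  1.57079541e+00]), 'joint_vel': array([ 0.00073439,  0.00072246, -0.00054118,  0.00049955,  0.000616  ,
        0.00164146]), 'tau': array([-5.10213049e-04, -3.72314930e+01,  2.52411246e+01,  1.71601254e-02,
        1.25324841e-04, -1.96683608e-06]), 'eef_pos': array([ 0.18791453, -0.46266192,  0.23040587]), 'tool_rot': array([ 9.81450765e-01,  1.91711470e-01, -2.06358959e-04, -1.03222514e-03]), 'ft_force': array([-0.02205183,  0.05735449, -0.63533741]), 'ft_torque': array([-0.01802032, -0.01634272,  0.01520968]), 'grip_width': 0.08542693031327316}
{'K': array([[547.44167978,   0.        , 323.28834277],
       [  0.        , 547.44167978, 234.72691984],
       [  0.        ,   0.        ,   1.        ]]), 'k1': -0.16842513813696702, 'world_from_camera': array([[ 0.09034012,  0.96881535, -0.23072816,  0.23410131],
       [-0.99589555,  0.08917029, -0.01551513,  0.0983432 ],
       [ 0.0055428 ,  0.23118279,  0.97289455,  1.06646937],
       [ 0.        ,  0.        ,  0.        ,  1.        ]])}
{'K': array([[351.20276989,   0.        , 320.01458   ],
       [  0.        , 351.20276989, 241.24033575],
       [  0.        ,   0.        ,   1.        ]]), 'k1': 0.005195387395925434, 'T_tool_cam': array([[-3.53439705e-04,  9.56608014e-01,  2.91377731e-01,
         7.35826406e-02],
       [ 9.99999830e-01,  4.73281690e-04, -3.40813326e-04,
        -5.75839114e-04],
       [-4.63928504e-04,  2.91377561e-01, -9.56608019e-01,
        -1.44195592e-01],
       [ 0.00000000e+00,  0.00000000e+00,  0.00000000e+00,
         1.00000000e+00]])}
```

View pics/t0.png

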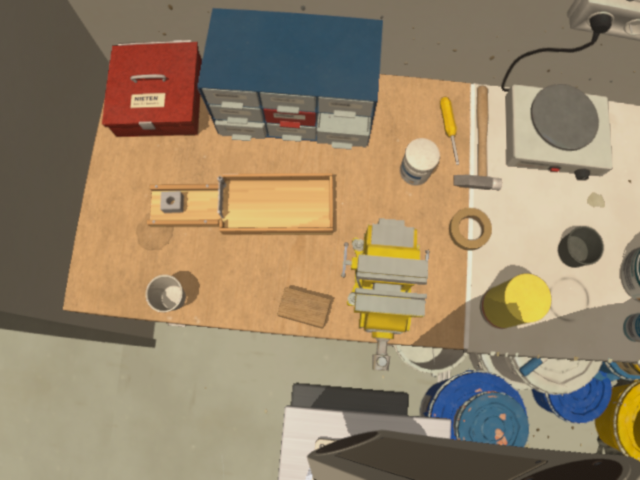

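View pics/s0.png

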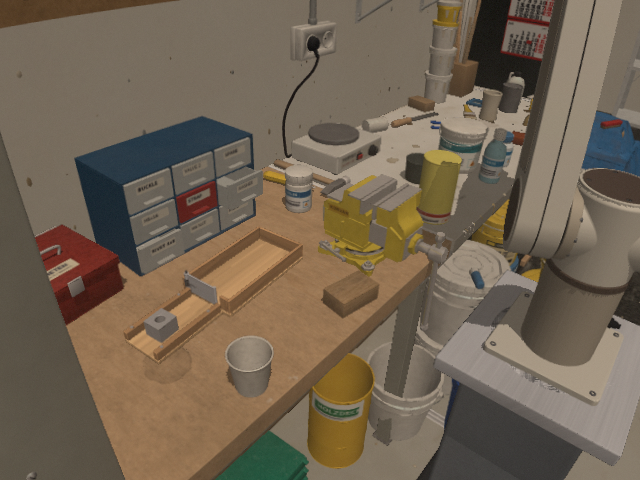

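The top view shows the tray with its lane at the left, from (150,190) to (333,233). The block is at (172,202) and the flap at x≈221. The cup is at (166,293), the wood block at (305,306) and the tape at (470,229). Next is an enlarged crop for measuring.

```bash
python3 - <<'E'
from h import *
p=cv2.imread('pics/t0.png')[165:245,140:345]
cv2.imwrite('pics/t0c.png',cv2.resize(p,None,fx=3.9,fy=3.9,interpolation=cv2.INTER_CUBIC))
for u,v in [(150,190),(333,177),(333,233),(221,178),(172,202)]: print(u,v,onz('top',u,v,0.03).round(4))
E
```

```text
150 190 [0.5403 0.4717 0.03  ]
333 177 [0.5999 0.1063 0.03  ]
333 233 [0.4851 0.0963 0.03  ]
221 178 [0.5777 0.3301 0.03  ]
172 202 [0.5192 0.4221 0.03  ]
```

View pics/t0c.png

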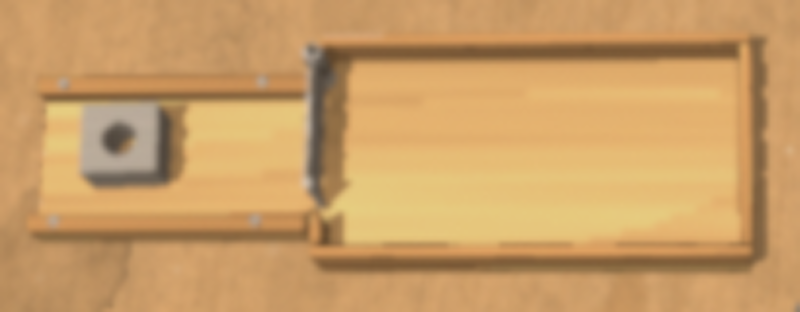

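The crop shows the lane between rails, the block at crop (120,140) with its hole, and the shut flap at crop x≈315, hinge at the top. I'll check heights along the transit arc and estimate the tray pose.

```bash
python3 - <<'E'
from h import *
d=np.load('pics/t0.npz')['d']
pts=[]
for v in range(0,480,3):
  for u in range(0,640,3):
    if d[v,u]>0:
      c,r=ray('top',u,v); pts.append(c+r*d[v,u])
P=np.array(pts);a=np.arctan2(P[:,1],P[:,0]);rr=np.hypot(P[:,0],P[:,1])
for lo in np.arange(-1.4,1.0,.2):
  m=(a>lo)&(a<lo+.2)&(rr>.38)&(rr<.75)
  print(lo.round(1),P[m][:,2].max().round(3) if m.any() else None, [P[m&(rr>x)&(rr<x+.1)][:,2].max().round(2) if (m&(rr>x)&(rr<x+.1)).any() else None for x in (.38,.48,.58,.68)])
f=lambda x,y,z:onz('top',140+x/3.9,165+y/3.9,z).round(4)
for n,x,y,z in [('hinge',315,48,.053),('edge',315,190,.053),('laneUL',42,88,.026),('laneLL',33,222,.026),('trUR',748,45,.038),('trLR',748,250,.038),('trLL',318,257,.038),('hole',118,140,.038)]: print(n,f(x,y,z))
E
```

```text
Traceback (most recent call last):
  File "h.py", line 7, in ray
    i=bot.camera_info(n);K=np.array(i['K']);k=i['k1']
ValueError: time passes only in moves, steps and waits
```

```bash
sed -i 's/    i=bot.camera_info(n);K/    i=info(n);K/; s/^def ray/import functools\ninfo=functools.cache(bot.camera_info)\ndef ray/' h.py; python3 - <<'E'
from h import *
d=np.load('pics/t0.npz')['d']
pts=[]
for v in range(0,480,3):
  for u in range(0,640,3):
    if d[v,u]>0:
      c,r=ray('top',u,v); pts.append(c+r*d[v,u])
P=np.array(pts);a=np.arctan2(P[:,1],P[:,0]);rr=np.hypot(P[:,0],P[:,1])
for lo in np.arange(-1.4,1.0,.2):
  m=(a>lo)&(a<lo+.2)&(rr>.38)&(rr<.75)
  print(lo.round(1), [P[m&(rr>x)&(rr<x+.1)][:,2].max().round(2) if (m&(rr>x)&(rr<x+.1)).any() else None for x in (.38,.48,.58,.68)])
f=lambda x,y,z:onz('top',140+x/3.9,165+y/3.9,z).round(4)
for n,x,y,z in [('hinge',315,48,.053),('edge',315,190,.053),('laneUL',42,88,.026),('laneLL',33,222,.026),('trUR',748,45,.038),('trLR',748,250,.038),('trLL',318,257,.038),('hole',118,140,.038)]: print(n,f(x,y,z))
E
```

```text
-1.4 [np.float64(-0.29), np.float64(-0.42), np.float64(-0.53), np.float64(-0.53)]
-1.2 [np.float64(-0.22), np.float64(0.0), np.float64(0.06), np.float64(-0.22)]
-1.0 [np.float64(0.0), np.float64(0.01), np.float64(0.09), np.float64(0.09)]
-0.8 [np.float64(0.16), np.float64(0.16), np.float64(0.06), np.float64(0.01)]
-0.6 [np.float64(0.16), np.float64(0.16), np.float64(0.01), np.float64(0.07)]
-0.4 [np.float64(0.0), np.float64(0.03), np.float64(0.03), np.float64(0.07)]
-0.2 [np.float64(0.16), np.float64(0.13), np.float64(0.1), np.float64(0.02)]
-0.0 [np.float64(0.16), np.float64(0.13), np.float64(0.13), np.float64(0.21)]
0.2 [np.float64(0.04), np.float64(0.04), np.float64(0.13), np.float64(0.21)]
0.4 [np.float64(0.04), np.float64(0.04), np.float64(0.06), np.float64(0.2)]
0.6 [np.float64(0.0), np.float64(0.01), np.float64(0.04), np.float64(0.04)]
0.8 [np.float64(0.01), np.float64(0.08), np.float64(0.01), np.float64(0.01)]
hinge [0.5715 0.3256 0.053 ]
edge [0.4978 0.3153 0.053 ]
laneUL [0.5467 0.4725 0.026 ]
laneLL [0.475  0.4649 0.026 ]
trUR [0.5978 0.1087 0.038 ]
trLR [0.4907 0.0994 0.038 ]
trLL [0.4675 0.3124 0.038 ]
hole [0.5189 0.4235 0.038 ]
```

>>> play_rows(
  moves=[
    [1,[4.0,0,-0.3],[0,0,-0.08]],
    [1,[4.0,0,-0.3],[0,0,-0.08]],
    [1,[4.0,0,-0.3],[0,0,-0.08]],
    [1,[4.0,0,-0.3],[0,0,-0.08]],
    [1,[4.0,0,0],[0,0,-0.08]],
    [1,[4.0,0,0],[0,0,-0.08]],
    [1,[4.0,0,0],[0,0,-0.08]],
    [1,[4.0,0,0],[0,0,-0.08]],
    [1,[4.0,0,0],[0,0,-0.08]],
    [1,[4.0,0,0],[0,0,-0.08]],
    [1,[4.0,0,0],[0,0,-0.08]],
    [1,[4.0,0,0],[0,0,-0.08]],
  ],
)

```text
clock: 1.1
eef_pos: [0.502, -0.1218, 0.2426]
tool_rot: [0.781, 0.625, -0.0, -0.0]
ft_force: [0.1, 0.5, -0.7]
grip_width: 0.0854
```

>>> play_rows(
  moves=[
    [1,[4.1,0,0],[0,0,-0.08]],
    [1,[4.1,0,0],[0,0,-0.08]],
    [1,[4.1,0,0],[0,0,-0.08]],
    [1,[4.1,0,0],[0,0,-0.08]],
    [1,[4.1,0,0],[0,0,-0.08]],
    [1,[4.1,0,0],[0,0,-0.08]],
    [1,[4.1,0,0],[0,0,-0.08]],
    [1,[4.1,0,0],[0,0,-0.08]],
    [1,[4.1,0,0],[0,0,-0.08]],
    [1,[4.1,0,0],[0,0,-0.08]],
    [1,[4.1,0,0],[0,0,-0.08]],
    [1,[0,0,0],[0,0,0]],
  ],
)

```text
clock: 2.1
eef_pos: [0.4211, 0.3118, 0.2427]
tool_rot: [0.437, 0.899, 0.0, -0.002]
ft_force: [-0.0, -0.6, -1.0]
grip_width: 0.085
```

>>> play_rows(
  moves=[
    [1,[-1.0,4.0,0],[0,0,0]],
    [1,[-1.0,4.0,0],[0,0,0]],
    [1,[-0.9,3.7,0],[0,0,0]],
    [1,[0,0,0],[0,0,-0.112]],
    [1,[0,0,0],[0,0,-0.112]],
    [1,[0,0,0],[0,0,-0.112]],
    [1,[0,0,0],[0,0,-0.112]],
    [1,[0,0,0],[0,0,-0.112]],
    [1,[0,0,0],[0,0,-0.112]],
    [1,[0,0,0],[0,0,-0.112]],
    [1,[0,0,0],[0,0,-0.112]],
    [1,[0,0,0],[0,0,-0.112]],
  ],
)

```text
clock: 3.1
eef_pos: [0.5356, 0.3541, 0.2425]
tool_rot: [-0.049, 0.999, -0.0, -0.001]
ft_force: [-0.3, 0.1, -0.4]
grip_width: 0.0855
```

>>> play_rows(
  moves=[
    [1,[0,0,0],[0,0,0]],
    [1,[0,0,0],[0,0,0]],
  ],
)

```text
clock: 3.27
eef_pos: [0.5356, 0.3543, 0.2427]
tool_rot: [-0.044, 0.999, -0.0, -0.001]
ft_force: [-1.1, -0.9, -0.7]
grip_width: 0.0852
```

```bash
python3 - <<'E'
from h import *
p,d,o=snap('wrist','w0'); print(o['eef_pos'],o['tool_rot'],o['joint_pos'])
E
```

```text
[0.535647   0.35425166 0.24274027] [-4.44800103e-02  9.99010105e-01 -2.89087285e-04 -5.04501139e-04] [5.84304066e-01 5.35151239e-01 4.70272706e-01 1.50708049e+00
 2.26373899e-05 4.95314657e-01]
```

View pics/w0.png

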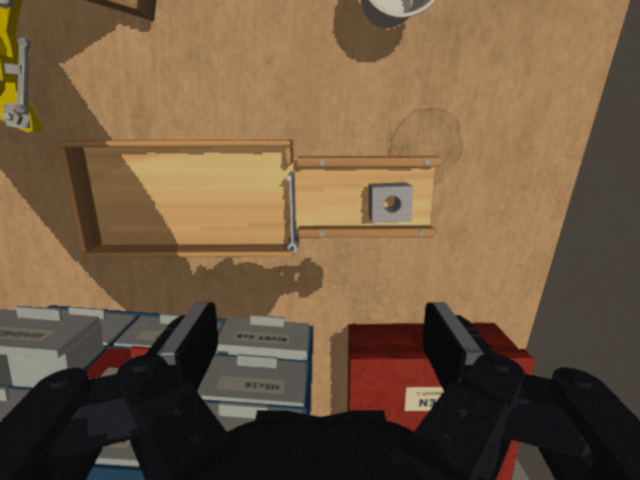

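Wrist view: the tray is at left, u 65–290. The flap runs from its edge (291,177) to the hinge (293,246), and the block hole is at (391,203). I'll measure these.

```bash
cat > m.py <<'E'
from h import *
def block(n,f,box,z=.038):
    D=np.load(f'pics/{f}.npz');o=dict(eef_pos=D['e'],tool_rot=D['q'])
    u0,u1,v0,v1=box;hsv=cv2.cvtColor(D['p'][v0:v1,u0:u1],cv2.COLOR_RGB2HSV)
    m=((hsv[...,1]<45)&(hsv[...,2]>90)).astype(np.uint8)
    c=max(cv2.findContours(m,cv2.RETR_EXTERNAL,2)[0],key=cv2.contourArea)
    q=cv2.boxPoints(cv2.minAreaRect(c))+[u0,v0]
    return q,np.array([onz(n,a,b,z,o) for a,b in q])
E
python3 - <<'E'
from m import *
D=np.load('pics/w0.npz');o=dict(eef_pos=D['e'],tool_rot=D['q'])
q,P=block('wrist','w0',(355,425,170,232)); print(q.round(1),P.round(4),P.mean(0).round(4))
for i in range(4): e=P[(i+1)%4]-P[i]; print(np.hypot(*e[:2]).round(4),np.arctan2(e[1],e[0]).round(3))
for n,u,v,z in [('hinge',293,246,.053),('edge',291,177,.053),('railU',438,160,.026),('railL',433,232,.026),('railU0',298,162,.026),('railL0',300,231,.026),('trU',63,145,.038),('trL',83,252,.038),('trU0',292,144,.038),('hole',391,203,.038)]: print(n,onz('wrist',u,v,z,o).round(4))
p=D['p'][130:262,275:445]; cv2.imwrite('pics/w0c.png',cv2.resize(p[:,:,::-1],None,fx=4.6,fy=4.5,interpolation=cv2.INTER_CUBIC))
E
```

```text
[[372. 221.]
 [372. 184.]
 [411. 184.]
 [411. 221.]] [[0.5402 0.4079 0.038 ]
 [0.5029 0.403  0.038 ]
 [0.4995 0.4414 0.038 ]
 [0.5367 0.4475 0.038 ]] [0.5198 0.425  0.038 ]
0.0376 -3.01
0.0385 1.659
0.0377 0.164
0.0398 -1.482
hinge [0.5692 0.3302 0.053 ]
edge [0.5014 0.3238 0.053 ]
railU [0.4748 0.4676 0.026 ]
railL [0.5491 0.4762 0.026 ]
railU0 [0.4891 0.3279 0.026 ]
railL0 [0.5606 0.3351 0.026 ]
trU [0.4924 0.1036 0.038 ]
trL [0.6002 0.111  0.038 ]
trU0 [0.4719 0.3217 0.038 ]
hole [0.5201 0.4245 0.038 ]
```

View pics/w0c.png

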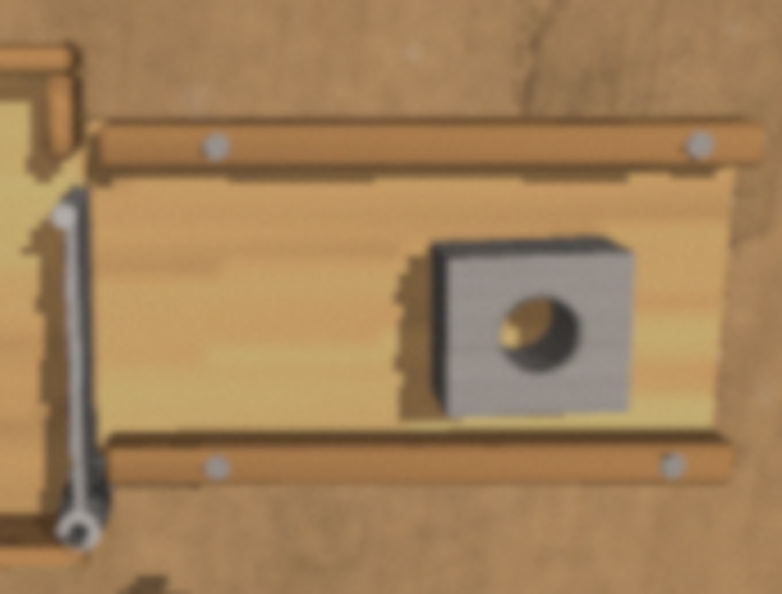

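>>> play_rows(
  moves=[
    [0.18,[0.1,3.0,1.5],[0,0,0]],
    [0.18,[0.1,3.0,2.0],[0,0,0]],
    [0.18,[0.1,1.2,2.0],[0,0,0]],
    [0.18,[0,0,2.0],[0,0,0]],
    [0.18,[0,0,2.0],[0,0,0]],
    [0.18,[0,0,1.5],[0,0,0]],
    [0.18,[0,0,1.0],[0,0,0]],
    [0.18,[0,0,0],[0,0,0]],
    [0.18,[0,0,0],[0,0,0]],
    [0.18,[0,0,0],[0,0,0]],
  ],
)

```text
clock: 4.15
eef_pos: [0.5268, 0.4264, 0.1247]
tool_rot: [-0.046, 0.999, 0.001, 0.001]
ft_force: [-0.1, 0.0, 0.2]
grip_width: 0.0503
```

```bash
python3 - <<'E'
from h import *
p,d,o=snap('wrist','w1'); print(o['eef_pos'],o['tool_rot'],o['grip_width'])
E
```

```text
[0.52683739 0.42641164 0.12467297] [-4.57057024e-02  9.98954354e-01  6.53833621e-04  8.71927520e-04] 0.05029801557897209
```

View pics/w1.png

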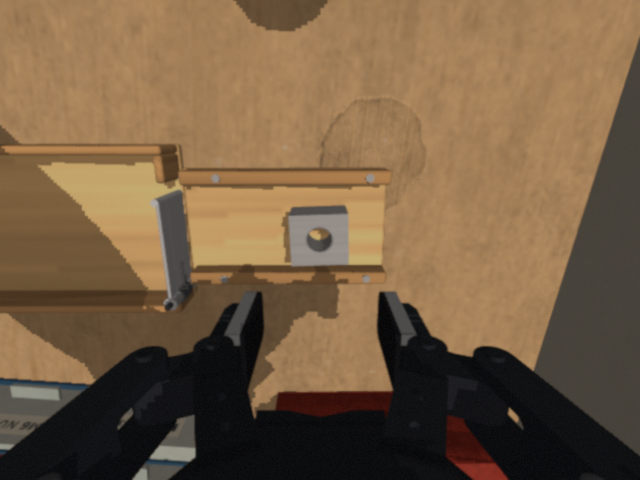

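The block is centred laterally between the fingers, hole at (319,238), with the flap at u≈175. A quick check of its offset before I descend.

```bash
python3 - <<'E'
from m import *
D=np.load('pics/w1.npz');o=dict(eef_pos=D['e'],tool_rot=D['q'])
ex=np.array([.0927,-.9957]);ey=np.array([.9957,.0927]);O=np.array([.5254,.3262])
T=lambda P:np.array([(P[:2]-O)@ex,(P[:2]-O)@ey]).round(4)
q,P=block('wrist','w1',(270,370,190,264)); print(q.round(1),[T(a) for a in P])
print('hole',T(onz('wrist',319,238,.038,o)),'tcp',T(o['eef_pos']))
for n,u,v,z in [('railU',389,184,.026),('railL',384,268,.026),('railU0',184,185,.026),('railL0',192,266,.026),('hinge',183,287,.053),('edge',166,196,.053)]: print(n,T(onz('wrist',u,v,z,o)))
E
```

```text
[[289. 263.]
 [289. 212.]
 [347. 212.]
 [347. 263.]] [array([-0.0782,  0.022 ]), array([-0.0792, -0.0144]), array([-0.1181, -0.0143]), array([-0.1189,  0.0221])]
hole [-0.0993  0.0038] tcp [-0.0996  0.0107]
railU [-0.1475 -0.0313]
railL [-0.1473  0.0306]
railU0 [-0.0064 -0.0309]
railL0 [-0.0055  0.0287]
hinge [-0.0084  0.0333]
edge [-0.005  -0.0279]
```

>>> play_rows(
  moves=[
    [0.18,[0,0,2.0],[0,0,0]],
    [0.18,[0,0,2.0],[0,0,0]],
    [0.18,[0,0,2.0],[0,0,0]],
    [0.18,[0,0,2.0],[0,0,0]],
    [0.18,[0,0,1.5],[0,0,0]],
    [0.18,[0,0,1.0],[0,0,0]],
    [0.18,[0,0,0.6],[0,0,0]],
    [0.18,[0,0,0],[0,0,0]],
    [0.18,[0,0,0],[0,0,0]],
  ],
)

```text
clock: 4.95
eef_pos: [0.5267, 0.4264, 0.0132]
tool_rot: [-0.046, 0.999, 0.0, 0.001]
ft_force: [0.3, -0.6, 0.1]
grip_width: 0.0505
```

```bash
python3 - <<'E'
from h import *
p,d,o=snap('scene','s1'); print(o['eef_pos'],o['ft_force'],o['grip_width'])
cv2.imwrite('pics/s1c.png',cv2.resize(p[200:400,80:340,::-1],None,fx=3,fy=3))
E
```

```text
[0.5266832  0.42643632 0.01324809] [ 0.33851642 -0.56284018  0.10239432] 0.050460696002982225
```

View pics/s1c.png

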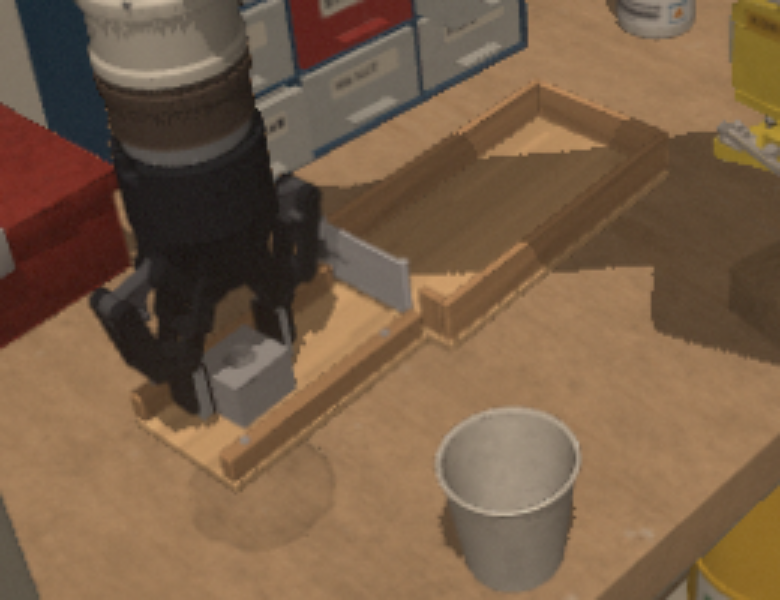

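>>> play_rows(
  moves=[
    [0.18,[0,-0.3,0],[0,0,0]],
    [0.18,[0,-0.3,0],[0,0,0]],
    [0.18,[0,-0.3,0],[0,0,0]],
    [0.18,[0,-0.4,0],[0,0,0]],
    [0.18,[0,-0.6,0],[0,0,0]],
    [0.18,[0,-0.8,0],[0,0,0]],
    [0.18,[0,-0.9,0],[0,0,0]],
    [0.18,[0,-0.9,0],[0,0,0]],
    [0.18,[0,-0.9,0],[0,0,0]],
    [0.18,[0,-0.9,0],[0,0,0]],
    [0.18,[0,-0.7,0],[0,0,0]],
    [0.18,[0,-0.4,0],[0,0,0]],
  ],
)

```text
clock: 6.0
eef_pos: [0.5331, 0.351, 0.0122]
tool_rot: [-0.046, 0.999, -0.0, -0.0]
ft_force: [-0.9, 3.3, 1.4]
grip_width: 0.0501
```

```bash
python3 - <<'E'
from h import *
p,d,o=snap('scene','s2'); p2,_,_=snap('wrist','w2'); print(o['eef_pos'],o['ft_force'],o['grip_width'])
a=cv2.resize(p[200:400,80:340,::-1],(520,400)); b=p2[100:460,180:460,::-1]
cv2.imwrite('pics/s2c.png',np.hstack([a,cv2.resize(b,(280,400))]))
E
```

```text
[0.53309265 0.35096865 0.01224541] [-0.92490999  3.3191644   1.38079136] 0.05013732684386889
```

View pics/s2c.png

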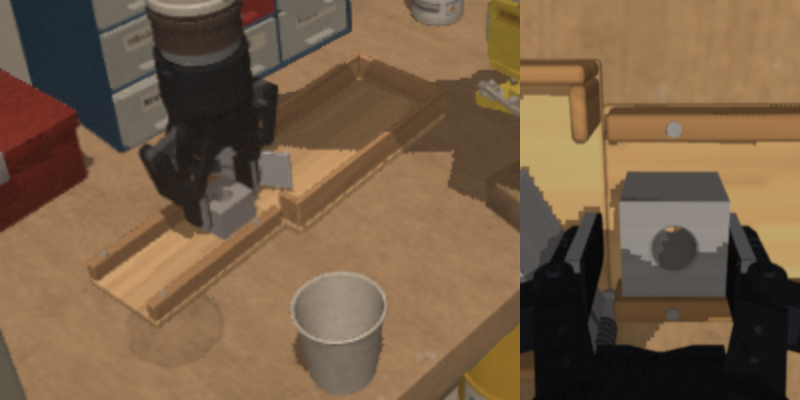

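>>> play_rows(
  moves=[
    [0.18,[0,-0.4,0],[0,0,0]],
    [0.18,[0,-0.6,0],[0,0,0]],
    [0.18,[0,-0.7,0],[0,0,0]],
    [0.18,[0,-0.8,0],[0,0,0]],
    [0.18,[0,-0.8,0],[0,0,0]],
    [0.18,[0,-0.8,0],[0,0,0]],
    [0.18,[0,-0.8,0],[0,0,0]],
    [0.18,[0,-0.8,0],[0,0,0]],
    [0.18,[0,-0.6,0],[0,0,0]],
    [0.18,[0,-0.4,0],[0,0,0]],
  ],
)

```text
clock: 6.93
eef_pos: [0.5389, 0.284, 0.012]
tool_rot: [-0.046, 0.999, -0.001, -0.0]
ft_force: [-0.3, 2.7, -1.1]
grip_width: 0.0505
```

```bash
python3 - <<'E'
from h import *
p,d,o=snap('scene','s3'); p2,_,_=snap('wrist','w3'); print(o['eef_pos'],o['ft_force'],o['grip_width'])
a=cv2.resize(p[180:380,120:380,::-1],(520,400)); b=p2[100:460,180:460,::-1]
cv2.imwrite('pics/s3c.png',np.hstack([a,cv2.resize(b,(280,400))]))
E
```

```text
[0.5388539  0.28403439 0.01203331] [-0.25953671  2.6742111  -1.14624537] 0.05049530017972922
```

View pics/s3c.png

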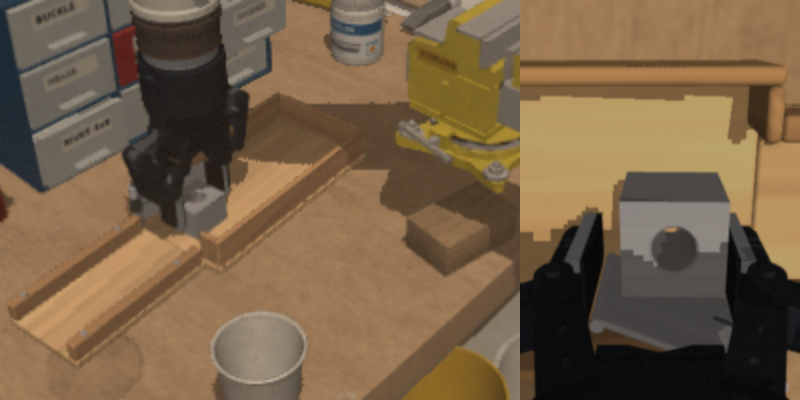

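The flap is wide open against the front finger, and the block, pushed square by the rear finger, is through the gateway. Now the rest of the push.

>>> play_rows(
  moves=[
    [0.18,[0,-0.5,0],[0,0,0]],
    [0.18,[0,-0.7,0],[0,0,0]],
    [0.18,[0,-0.9,0],[0,0,0]],
    [0.18,[0,-0.9,0],[0,0,0]],
    [0.18,[0,-0.9,0],[0,0,0]],
    [0.18,[0,-0.9,0],[0,0,0]],
    [0.18,[0,-0.9,0],[0,0,0]],
    [0.18,[0,-0.9,0],[0,0,0]],
    [0.18,[0,-0.9,0],[0,0,0]],
    [0.18,[0,-0.8,0],[0,0,0]],
    [0.18,[0,-0.5,0],[0,0,0]],
    [0.18,[0,-0.3,0],[0,0,0]],
  ],
)

```text
clock: 8.03
eef_pos: [0.5476, 0.194, 0.0123]
tool_rot: [-0.046, 0.999, -0.0, 0.0]
ft_force: [-1.1, 1.7, -0.4]
grip_width: 0.0505
```

>>> play_rows(
  moves=[
    [0.18,[0,0,0],[0,0,0]],
    [0.18,[0,0.3,0],[0,0,0]],
    [0.18,[0,0.2,0],[0,0,0]],
    [0.18,[0,0,0],[0,0,0]],
  ],
)

```text
clock: 8.37
eef_pos: [0.547, 0.2006, 0.0123]
tool_rot: [-0.047, 0.999, -0.0, 0.0]
ft_force: [0.3, -0.4, -0.4]
grip_width: 0.0506
```

```bash
python3 - <<'E'
from h import *
p,d,o=snap('scene','s4'); p2,_,_=snap('wrist','w4'); print(o['eef_pos'],o['ft_force'],o['grip_width'])
a=cv2.resize(p[180:380,120:380,::-1],(520,400)); b=p2[100:460,180:460,::-1]
cv2.imwrite('pics/s4c.png',np.hstack([a,cv2.resize(b,(280,400))]))
E
```

```text
[0.54703103 0.20062889 0.01232221] [ 0.33611016 -0.44714163 -0.38046564] 0.05057747771891053
```

View pics/s4c.png

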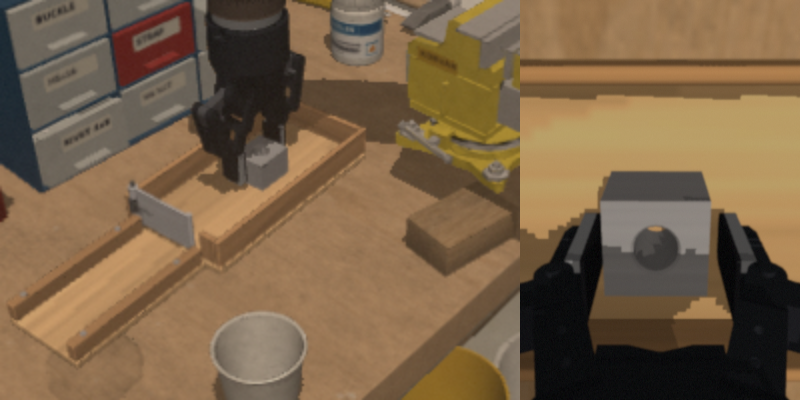

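The flap is shut behind the block, and the block stands free between the fingers in the tray. I'll lift straight up and measure from above.

>>> play_rows(
  moves=[
    [0.18,[0,0,-0.5],[0,0,0]],
    [0.18,[0,0,-1.0],[0,0,0]],
    [0.18,[0,0,-2.0],[0,0,0]],
    [0.18,[0,0,-2.5],[0,0,0]],
    [0.18,[0,0,-3.0],[0,0,0]],
    [0.18,[0,0,-3.0],[0,0,0]],
    [0.18,[0,0,-3.0],[0,0,0]],
    [0.18,[0,0,-2.0],[0,0,0]],
    [0.18,[0,0,-1.0],[0,0,0]],
    [0.18,[0,0,0],[0,0,0]],
    [0.18,[0,0,0],[0,0,0]],
  ],
)

```text
clock: 9.38
eef_pos: [0.547, 0.1999, 0.1924]
tool_rot: [-0.046, 0.999, 0.0, 0.0]
ft_force: [0.0, -0.7, -0.9]
grip_width: 0.0501
```

```bash
python3 - <<'E'
from h import *
p,d,o=snap('wrist','w5'); print(o['eef_pos'],o['ft_force'])
E
```

```text
[0.54696833 0.1999428  0.19239928] [ 0.03825388 -0.73742238 -0.90895292]
```

View pics/w5.png

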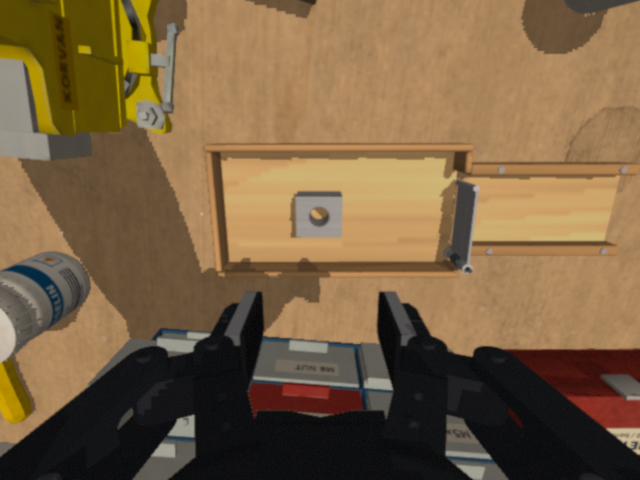

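```bash
python3 - <<'E'
from h import *
D=np.load('pics/w5.npz');o=dict(eef_pos=D['e'],tool_rot=D['q'])
ex=np.array([.0927,-.9957]);ey=np.array([.9957,.0927]);O=np.array([.5254,.3262])
T=lambda P:np.array([(P[:2]-O)@ex,(P[:2]-O)@ey]).round(4)
for n,u,v,z in [('hole',319,216,.038),('hinge',469,268,.053),('edge',476,187,.053)]: print(n,T(onz('wrist',u,v,z,o)))
bot.job_done()
E
```

```text
hole [0.1284 0.0027]
hinge [-0.001   0.0454]
edge [ 0.0019 -0.0244]
the job is handed in; nothing more can be done
```

The block is in the tray with the flap shut behind it, and I've handed the job in. No verdict was given.

**How it went:** I set the gripper 50 mm open and lowered the fingers either side of the block. One straight push along the lane followed. The front finger swung the flap wide open, and the rear finger pushed the block through the gateway. The flap shut once the rear finger had passed it. I then backed off about 5 mm and lifted straight up. It took about 9.5 s.

**Last checks:**

| Check | Measured | Required |
|---|---|---|
| Block past the gate line | about 128 mm | 90–200 mm |
| Block off mid-lane | about 3 mm | within 40 mm |
| Flap angle | about 0.04 rad (within picking error) | below 0.08 rad |

- **Block:** it looks flat and square in the last wrist picture.
- **Forces:** wrist force stayed under 4 N wherever I read it, and the fingers are clear of everything.
- **Bystanders:** I never went near the wood block, the cup or the tape roll. I did not measure their positions again at the end.
- **Flap hand-over:** for the last part of the push, roughly 30–90 mm past the gate line, I expected the flap to rest against the block's side after leaving the front finger. I took no picture of that stretch.

I viewed 10 pictures, the whole picture budget.

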